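Lift the clean ointment tile onto the balance with the spatula

ROBOT

A 6-joint arm with a two-finger parallel gripper is mounted at the origin on the work surface. World frame = base frame: x ahead of the robot, y to its left, z up, the work surface at z = 0. Lengths are in m, angles in rad, forces in N, time in s.
With the tool pointing down it reaches from about 0.25 to 0.775 m from the base axis. Payload 4 kg.
Tool frame: the origin (TCP) lies midway between the tips of the shut fingers; the grasp point (between the pads) lies 19 mm behind it; z points along the fingers, x is the direction in which the jaws open and shut, and the axes are right-handed (so a half turn about z gives the same grasp; the last joint's range is limited). The gripper opens to 94 mm and grips with 3 to 60 N. Pads are 16 mm wide; open, the fingers measure 119 mm over their backs; the gripper's body (75 mm by 177 mm) begins 78 mm behind the grasp point.
Start: joints at [-1.249, 0.087, 1.371, -0, 1.684, -0.103], TCP at [0.227, -0.501, 0.206] pointing down, gripper open.
Joint ranges: [-3.1, 3.1], [-0.76, 2.03], [0.27, 2.55], [-1.08, 4.22], [0.17, 2.65], [-2.57, 2.57]. Speed limits (rad/s): [2.79, 2.79, 3.14, 3.14, 3.14, 3.14].

INTERFACE

Orientations are given as [roll, pitch, yaw] about the fixed x, y, z axes, in that order (R = Rz(yaw) Ry(pitch) Rx(roll)).
In Python, from bench import * gives the robot as it stands.
- The arm moves only by the tool send_rows, never from a script. Its argument "rows" is one flat list of numbers, 7 for each row, row after row: the shift along the world's x, y, z in mm, then the turn, a rotation vector about the world's x, y, z in degrees, then the opening, from 0 (shut) to 1 (fully open). A call has exactly 8 rows; each row shifts and turns the commanded pose from where the row before left it; what a row does not reach is not made up. A row lasts 1/8 s, in which the tool goes at most 62.5 mm and 10.7 degrees, less where a joint would pass 70% of its speed; a pose out of reach is approached as far as the arm can. A call is refused whole if a number of a shift passes 62.5 or a number of a turn 10.7, either way. A call with a gripper value outside its range is refused whole. The fingers move at their own pace and stop on an object; the grip force is fixed at half the most. Time passes only in rows, so rows that do not move let the fingers close, or fill a call up. It gives the time, the measured TCP pose, the force and the opening at its end, in the units of the state.
- get_obs(): the state, without advancing time (a new reading comes with each control period).
- snapshot(name): name is "scene" or "top" or "wrist"; returns a dict with "color" (384x512x3 uint8, red, green, blue), "intrinsics" (3x3 intrinsics, pixels), "rvec" (rotation vector, rad) and "tvec" (3), from world to camera coordinates, as OpenCV has them; the wrist camera has in their place "T_tool_cam" (4x4, takes a point from camera to tool coordinates, whose origin is the TCP and whose axes are the tool frame's). Camera axes: x right, y down, z forward; pixel columns grow to the right and rows downward; lengths in m; the calibration is good to about 2 mm. A picture is of the moment at which its call begins: read the wrist's pose just before it. There is no depth.
- close_job(): hands the job in, once; it reports no verdict.
The state is a dict: "time": time; "joint_positions": joint angles; "qvel": joint speeds; "joint_torque": joint torques, N m; "tool_pos": TCP position; "ee_rot": TCP orientation; "wrist_force": force on the tool from outside, world axes, zero at the start; "wrist_torque": the same for the moment, N m; "width": finger opening in m.
Only numpy, scipy, OpenCV 4.12 (cv2) and the standard library are available. Lean on these libraries where they do the work, as an engineer would, in place of code of your own. Each camera call takes 0.05 s, during which the arm holds its last target.

TASK

Slide the spatula under the square ointment tile, lift it off its rest and set it down gently, centred and square, on the two rails of the balance, without the gripper or arm touching the clean tile. Then draw the spatula out and stand it back on the bench and let go of it. Leave the round tile lying on its own rest.

Things in the scene. Friction and masses are not known exactly. Their poses are not given: they have to be found in the camera images.
- square_tile_mid (a point): Centre of the square white ceramic tile, 120 x 120 x 6 mm, 0.2 kg. It lies centred and square on a low rest: two rails (110 mm long, 14 wide, 40 high, 84 clear between them) standing on the bench. x runs along the rails, away from the robot; z up. The space between the rails under the tile is open at the near (-x) end; at the far end a 5 mm high tie bar lies on the bench.
- balance_rest (a point): Midway between the tops of the two rails on the bench balance, 90 mm above the bench: the middle of the tile's underside belongs here. Rails as on the rests (110 long, 40 high, 84 clear gap), standing on the pan, its top 50 mm above the bench. x along the rails, away from the robot; near end open. Fixed white housing 165 wide, 40 high, from 110 in front (-x) to 80 behind.
- spatula_grip (a point): Centre of the spatula's upright black handle: 24 x 24 mm square post (sides along x, y), 25 to 105 mm above the blade's underside, this point at 65. It stands on its flat steel blade, 56 wide, 4 thick, from 30 mm behind (-x) to 125 ahead (+x) of the handle. z up; 0.14 kg. With the handle 85 mm before the tile's centre it carries the tile, 13 mm clear of its edge.
- round_tile_mid (a point): Centre of the round white ceramic tile, 120 mm across, 6 mm thick, loose on a rest like the square tile's. Not to be moved.
Mind the look-alikes: they are no part of the job. Leave any orange or purple look-alike of the part that bears square_tile_mid alone. Leave any blue look-alike of the part that bears spatula_grip alone.

How it is judged:
By the outcome, as a careful person would: the job done as asked, in the order asked, and still so for the second after the job is handed in, with the robot touching nothing.
It also fails if it takes over 69 s, if anything falls off the work surface, if the arm or the gripper's body presses on something with over 40 N, if the wrist force passes 120 N, or if a joint passes its speed limit or range.

## Working session

There is one attempt and no reset: what is moved stays moved. The work goes in short steps, Python scripts to look and compute and a tool call to move; the robot and the scene stay as the last step left them, time stands still between calls to the robot, and variables do not carry over. Pictures are saved under pics/ and viewed, and the job is handed in when it is done.

Besides the shell and the picture viewer there is one more tool, called by a JSON object that holds its "name" and its "arguments", one argument or row to a line. send_rows: Moves the arm, as the interface text tells. Its arguments: {"type":"object","properties":{"rows":{"type":"array","items":{"type":"number"}}},"required":["rows"]}

```bash
ls; mkdir -p pics
python3 - <<'E'
from bench import *
import cv2
print(get_obs())
for n in ["scene","top","wrist"]:
    s=snapshot(n); cv2.imwrite(f"pics/{n}0.png",s["color"][:,:,::-1])
    print(n,{k:v for k,v in s.items() if k!="color"})
E
```

```text
pics
{'time': 0.0, 'joint_positions': array([-1.24908172e+00,  8.79353268e-02,  1.37221548e+00, -2.15592400e-05,
        1.68360240e+00, -1.03085095e-01]), 'qvel': array([ 0.00011003,  0.00080187,  0.00086092,  0.00019461, -0.00098266,
       -0.00076659]), 'joint_torque': array([-9.61271362e-04, -3.40189397e+01, -3.02425504e+01,  7.14431307e-02,
        3.29749938e-02, -1.79626722e-04]), 'tool_pos': array([ 0.2265007 , -0.50060307,  0.20433461]), 'ee_rot': array([-3.14139164e+00,  2.15128473e-03, -1.14599881e+00]), 'wrist_force': array([-0.0472115 , -0.28065732, -0.3806629 ]), 'wrist_torque': array([ 0.01309027,  0.02015835, -0.00849728]), 'width': 0.09403498689550892}
scene {'intrinsics': array([[380.51837308,   0.        , 259.39599245],
       [  0.        , 380.51837308, 188.79371764],
       [  0.        ,   0.        ,   1.        ]]), 'rvec': array([ 0.69537046,  2.77874245, -0.91232536]), 'tvec': array([ 0.4446215 , -0.08937818,  1.412537  ])}
top {'intrinsics': array([[368.21492421,   0.        , 256.63100994],
       [  0.        , 368.21492421, 192.57457925],
       [  0.        ,   0.        ,   1.        ]]), 'rvec': array([ 2.15965521, -2.17531164,  0.12834817]), 'tvec': array([-0.04855297,  0.48229288,  1.33921453])}
wrist {'intrinsics': array([[309.09840737,   0.        , 258.10553179],
       [  0.        , 309.09840737, 194.48844861],
       [  0.        ,   0.        ,   1.        ]]), 'T_tool_cam': array([[ 9.99999691e-01,  2.37955857e-04, -7.49786679e-04,
         9.43196989e-04],
       [-3.35408508e-05,  9.65181591e-01,  2.61580764e-01,
        -7.52216604e-02],
       [ 7.85924975e-04, -2.61580658e-01,  9.65181300e-01,
        -1.79770906e-01],
       [ 0.00000000e+00,  0.00000000e+00,  0.00000000e+00,
         1.00000000e+00]])}
```

View pics/scene0.png

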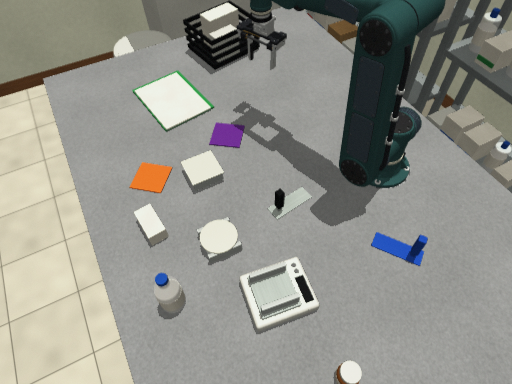

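View pics/top0.png

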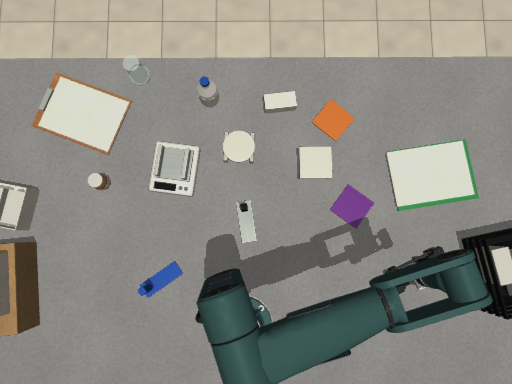

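View pics/wrist0.png

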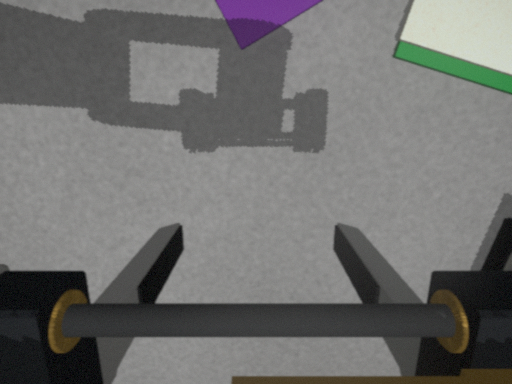

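Run:
```python
import cv2,numpy as np
t=cv2.imread("pics/top0.png"); s=cv2.imread("pics/scene0.png")
a=cv2.resize(t[130:260,140:340],None,fx=4,fy=4,interpolation=cv2.INTER_CUBIC)
b=cv2.resize(s[120:330,120:330],None,fx=3.5,fy=2.8,interpolation=cv2.INTER_CUBIC)
cv2.imwrite("pics/topc.png",a);cv2.imwrite("pics/scenec.png",b)
```

```text
(no output)
```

View pics/topc.png

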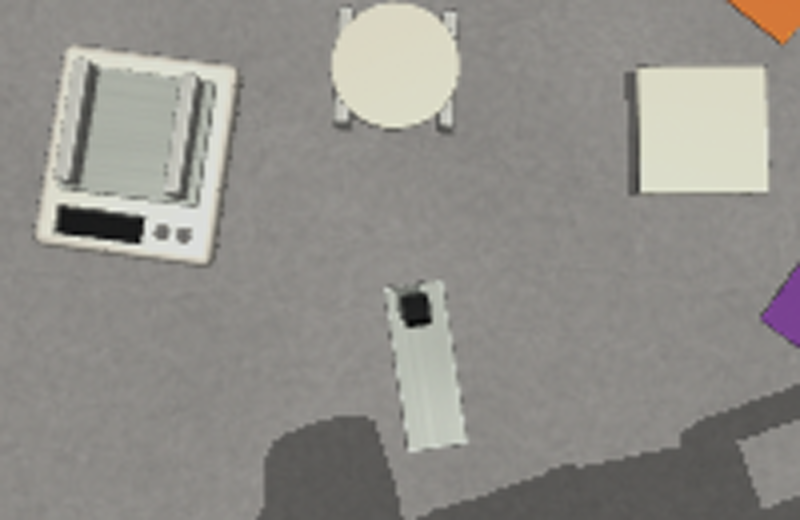

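View pics/scenec.png

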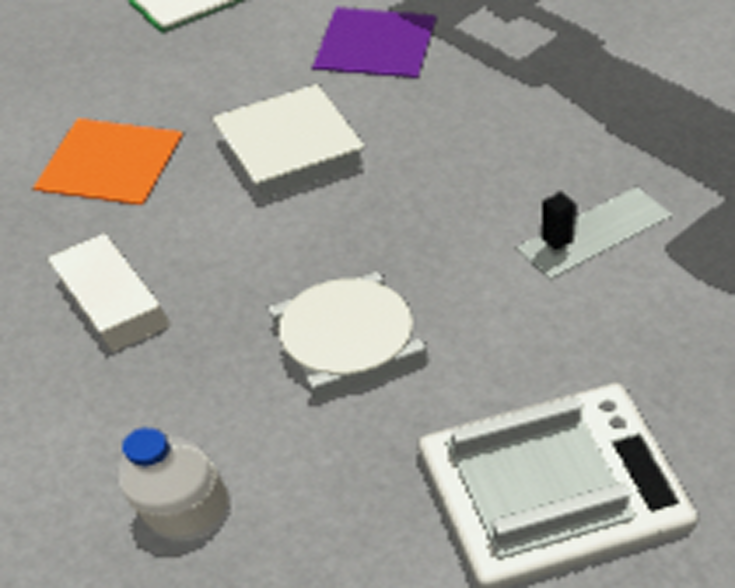

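```bash
cat > h.py <<'E'
from bench import *
import cv2,numpy as np
def cam(s):
    return s["intrinsics"],cv2.Rodrigues(s["rvec"])[0],s["tvec"]
def ray(s,uv):
    K,R,t=cam(s); uv=np.atleast_2d(uv).astype(float)
    d=np.c_[uv,np.ones(len(uv))]@np.linalg.inv(K).T@R
    return -R.T@t,d
def onz(s,uv,z):
    c,d=ray(s,uv); return c+d*((z-c[2])/d[:,2])[:,None]
def proj(s,P):
    K,R,t=cam(s); return cv2.projectPoints(np.atleast_2d(P).astype(float),s["rvec"],s["tvec"],K,None)[0][:,0]
E
python3 - <<'E'
from h import *
s=snapshot("top"); im=s["color"].astype(int); hsv=cv2.cvtColor(s["color"],cv2.COLOR_RGB2HSV)
def comps(m,minA=60):
    n,l,st,c=cv2.connectedComponentsWithStats(m.astype(np.uint8))
    return [(i,st[i],c[i]) for i in range(1,n) if st[i][4]>minA],l
tile=(im.min(2)>170)&(im[:,:,0]-im[:,:,2]>12)
cs,l=comps(tile)
for i,st,c in cs:
    if 140<c[0]<350 and 120<c[1]<260:
        cnt=cv2.findContours((l==i).astype(np.uint8),0,1)[0][0]
        r=cv2.minAreaRect(cnt); p=cv2.boxPoints(r)
        print(st,c,r); print("  ctr z46",onz(s,[c+0],.046)*1000); print(np.round(onz(s,p,.046)*1000,1))
print(np.round(onz(s,[[156,158]],0)*1000))
blk=(im.max(2)<40); cs,l=comps(blk,20)
for i,st,c in cs:
    print("blk",st,c,onz(s,[c],.105)*1000)
print(im[235,250],im[228,248],im[170,230],im[190,160],im[165,175],im[150,160],im[170,158])
E
```

```text
[223 131  32  31 780] [238.3525641  145.85128205] ((238.5, 146.0), (30.0, 31.0), 90.0)
  ctr z46 [[654.68515703  14.59353433  46.        ]]
[[711.5  71.7  46. ]
 [710.8 -43.8  46. ]
 [597.2 -43.1  46. ]
 [597.9  71.4  46. ]]
[149 142  50  54 308] [168.32142857 168.23051948] ((173.7398681640625, 168.1907501220703), (42.880126953125, 49.72270202636719), 8.746162414550781)
  ctr z46 [[572.17091496 272.38218866  46.        ]]
[[493.8 342.2  46. ]
 [677.3 318.8  46. ]
 [651.7 161.5  46. ]
 [468.8 187.2  46. ]]
[300 147  32  31 974] [315.43634497 162.01232033] ((315.5, 162.0), (30.0, 31.0), 90.0)
  ctr z46 [[ 592.00212549 -270.14581549   46.        ]]
[[ 649.  -214.2   46. ]
 [ 648.3 -329.5   46. ]
 [ 535.6 -326.1   46. ]
 [ 536.4 -211.9   46. ]]
[[620. 331.   0.]]
blk [155 182  21   9 116] [164.45689655 185.94827586] [[498.75653356 270.8403971  105.        ]]
blk [241 204   6   8  42] [243.52380952 207.02380952] [[422.92297474  -5.4351971  105.        ]]
blk [ 370  228  142   95 3350] [462.14626866 275.72328358] [[ 181.95804349 -752.91133642  105.        ]]
blk [199 269  46  30 716] [221.30307263 282.76396648] [[165.31962987  71.08292558 105.        ]]
blk [423 274  19  16 147] [431.49659864 281.14965986] [[ 164.64931048 -646.54681321  105.        ]]
blk [396 282  13   6  22] [401.59090909 284.63636364] [[ 153.86361755 -543.51517646  105.        ]]
blk [211 287 162  59 534] [296.28277154 314.92883895] [[  56.86703674 -182.09746421  105.        ]]
blk [375 287   8   9  40] [378.825 291.15 ] [[ 132.83350384 -464.72558683  105.        ]]
blk [196 311   5  12  32] [197.9375 316.5625] [[ 54.51847918 149.36575681 105.        ]]
blk [395 322  12   4  28] [399.28571429 323.5       ] [[  25.69507013 -529.12654185  105.        ]]
blk [325 350  26  12  67] [340.43283582 355.14925373] [[ -74.69244926 -327.01412996  105.        ]]
[193 197 187] [189 194 184] [141 139 136] [212 208 194] [169 172 163] [197 196 188] [100 100  96]
```

```bash
cat >> h.py <<'E'
def rect_of(mask,s,z):
    cnt=max(cv2.findContours(mask.astype(np.uint8),0,1)[0],key=cv2.contourArea)
    return cv2.minAreaRect(cnt)
E
python3 - <<'E'
from h import *
s=snapshot("top"); sc=snapshot("scene"); im=s["color"].astype(int)
g=im.sum(2)/3
# blade
m=np.zeros(g.shape,bool); m[195:250,230:262]=(g>165)[195:250,230:262]
m[195:215,230:262]|=(g<70)[195:215,230:262]
ys,xs=np.nonzero(m); P=onz(s,np.c_[xs,ys],.004)[:,:2]*1000
c=P.mean(0); w,v=np.linalg.eigh(np.cov((P-c).T)); a=v[:,1]; 
print("blade c",c,"yaw",np.degrees(np.arctan2(a[1],a[0])),"L",np.sqrt(12*w),"extent",((P-c)@a).min(),((P-c)@a).max())
# handle: scene black
for nm,ss in(("top",s),("scene",sc)):
    i=ss["color"].astype(int).max(2)<45
    n,l,st,cc=cv2.connectedComponentsWithStats(i.astype(np.uint8))
    for k in range(1,n):
        if nm=="scene" and 265<cc[k][0]<295 and 180<cc[k][1]<215 and st[k][4]>15: print(nm,st[k],cc[k]); hs=cc[k]
        if nm=="top" and 235<cc[k][0]<250 and 200<cc[k][1]<215 and st[k][4]>15: print(nm,st[k],cc[k]); ht=cc[k]
# square tile
def tri(u1,u2):
    c1,d1=ray(s,[u1]);c2,d2=ray(sc,[u2]); d1=d1[0];d2=d2[0]
    A=np.c_[d1,-d2]; x=np.linalg.lstsq(A,c2-c1,rcond=None)[0]
    p=c1+d1*x[0];q=c2+d2*x[1]; return (p+q)/2*1000,np.linalg.norm(p-q)*1000
print("handle tri",tri(ht,hs))
for sx,sy,nm,roi in [(s,.046,"top",(290,345,138,186)),(sc,.046,"scene",(175,230,145,195))]:
    I=sx["color"].astype(int); x0,x1,y0,y1=roi
    m=np.zeros(I.shape[:2],bool); m[y0:y1,x0:x1]=((I.min(2)>190))[y0:y1,x0:x1]
    ys,xs=np.nonzero(m); P=onz(sx,np.c_[xs,ys],sy)[:,:2]*1000; 
    r=cv2.minAreaRect(P.astype(np.float32)); print(nm,"tile mean",P.mean(0),r, len(P))
# balance housing
I=im; m=np.zeros(g.shape,bool)
m[138:200,145:203]=(np.abs(g-138)>28)[138:200,145:203]
cnt=max(cv2.findContours(m.astype(np.uint8),0,1)[0],key=cv2.contourArea)[:,0]
P=onz(s,cnt,.04)[:,:2]*1000; r=cv2.minAreaRect(P.astype(np.float32)); print("bal",r)
E
```

```text
blade c [373.93656251 -12.29844865] yaw -172.4492102633578 L [ 54.77691277 148.477257  ] extent -80.47662630826235 72.20333518233649
top [241 204   6   8  42] [243.52380952 207.02380952]
scene [275 189   9  20 150] [278.92666667 198.52666667]
handle tri (array([426.13721311,  -4.64801626,  66.57248519]), np.float64(1.0604604995617035))
top tile mean [ 591.67919053 -270.07992603] ((592.3234252929688, -270.005126953125), (115.51898193359375, 112.67140197753906), 89.62403106689453) 967
scene tile mean [ 593.81674514 -268.7200917 ] ((593.13427734375, -270.11932373046875), (117.80435943603516, 117.77436828613281), 0.1155996173620224) 839
bal ((572.6001586914062, 252.02891540527344), (170.1901092529297, 188.50865173339844), 81.98126220703125)
```

{"name": "send_rows", "arguments": {
  "rows": [12.5, 31, 0, 0, 0, -1.05, 1, 12.5, 31, 0, 0, 0, -1.05, 1, 12.5, 31, 0, 0, 0, -1.05, 1, 12.5, 31, 0, 0, 0, -1.05, 1, 12.5, 31, 0, 0, 0, -1.05, 1, 12.5, 31, 0, 0, 0, -1.05, 1, 12.5, 31, 0, 0, 0, -1.05, 1, 12.5, 31, 0, 0, 0, -1.05, 1]
}}

```text
time: 1.3
tool_pos: [0.3269, -0.2521, 0.2056]
ee_rot: [-3.141, -0.0, -1.293]
wrist_force: [0.1, 0.1, -0.5]
width: 0.0941
```

{"name": "send_rows", "arguments": {
  "rows": [12.5, 31, 0, 0, 0, -1.05, 1, 12.5, 31, 0, 0, 0, -1.05, 1, 12.5, 31, 0, 0, 0, -1.05, 1, 12.5, 31, 0, 0, 0, -1.05, 1, 12.5, 31, 0, 0, 0, -1.05, 1, 12.5, 31, 0, 0, 0, -1.05, 1, 12.5, 31, 0, 0, 0, -1.05, 1, 12.5, 31, 0, 0, 0, -1.05, 1]
}}

```text
time: 2.3
tool_pos: [0.427, -0.0041, 0.2056]
ee_rot: [-3.141, -0.0, -1.44]
wrist_force: [1.4, 0.2, -0.4]
width: 0.094
```

```bash
cat >> h.py <<'E'
from scipy.spatial.transform import Rotation as Rn
def wrist():
    o=get_obs(); s=snapshot("wrist")
    T=np.eye(4);T[:3,:3]=Rn.from_euler("xyz",o["ee_rot"]).as_matrix();T[:3,3]=o["tool_pos"]
    W=np.linalg.inv(T@s["T_tool_cam"]); s["rvec"]=cv2.Rodrigues(W[:3,:3])[0][:,0]; s["tvec"]=W[:3,3]
    return o,s
def st():
    o=get_obs(); print("t%.2f"%o["time"],"pos",np.round(o["tool_pos"]*1000,1),"rot",np.round(np.degrees(o["ee_rot"]),2),"F",np.round(o["wrist_force"],2),"M",np.round(o["wrist_torque"],3),"w",round(o["width"]*1000,1),"q",np.round(o["joint_positions"],2))
E
python3 - <<'E'
from h import *
st(); o,s=wrist(); cv2.imwrite("pics/w1.png",s["color"][:,:,::-1])
print(proj(s,[[.426,-.005,.105],[.426,-.005,.065],[.426-.125,-.005-.016,.004]]))
E
```

```text
t2.30 pos [427.   -4.1 205.6] rot [-1.7998e+02 -2.0000e-02 -8.2490e+01] F [ 1.37  0.17 -0.45] M [-0.014 -0.014  0.021] w 94.0 q [-0.14 -0.19  1.64 -0.    1.7   1.3 ]
[[257.95016316 195.08059332]
 [257.97878355 185.19418018]
 [257.67135677 264.80358179]]
```

View pics/w1.png

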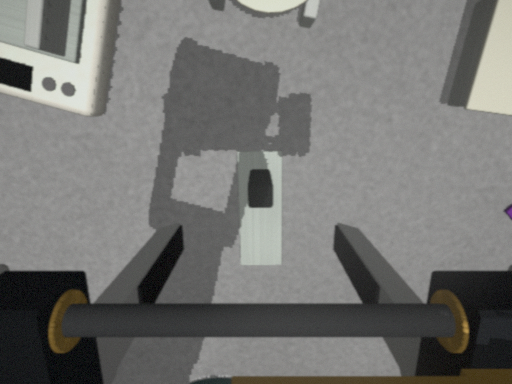

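{"name": "send_rows", "arguments": {
  "rows": [0, -3, -19, 0, 0, 0, 1, 0, 0, -19, 0, 0, 0, 1, 0, 0, -19, 0, 0, 0, 1, 0, 0, -19, 0, 0, 0, 1, 0, 0, -19, 0, 0, 0, 1, 0, 0, -19, 0, 0, 0, 1, 0, 0, -19, 0, 0, 0, 1, 0, 0, -19, 0, 0, 0, 1]
}}

```text
time: 3.35
tool_pos: [0.4266, -0.0084, 0.053]
ee_rot: [-3.141, -0.0, -1.439]
wrist_force: [0.2, 0.4, 0.2]
width: 0.094
```

Run:
```python
from h import *
st(); o,s=wrist(); cv2.imwrite("pics/w2.png",s["color"][:,:,::-1])
```

```text
t3.35 pos [426.6  -8.4  53. ] rot [-1.7999e+02 -2.0000e-02 -8.2460e+01] F [0.15 0.36 0.18] M [-0.031  0.068 -0.01 ] w 94.0 q [-0.15 -0.11  1.87 -0.    1.38  1.29]
```

View pics/w2.png

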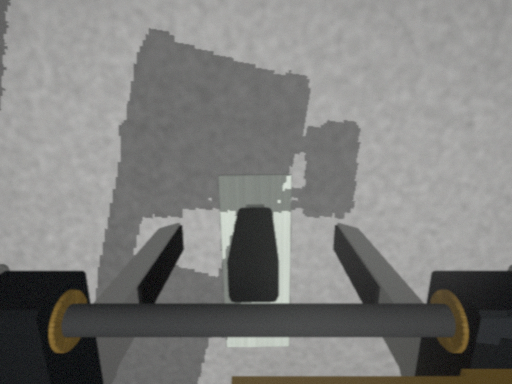

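{"name": "send_rows", "arguments": {
  "rows": [0, 0, 0, 0, 0, 0, 0, 0, 0, 0, 0, 0, 0, 0, 0, 0, 0, 0, 0, 0, 0, 0, 0, 0, 0, 0, 0, 0, 0, 0, 0, 0, 0, 0, 0, 0, 0, 0, 0, 0, 0, 0, 0, 0, 0, 0, 0, 0, 0, 0, 0, 0, 0, 0, 0, 0]
}}

```text
time: 4.4
tool_pos: [0.4266, -0.0081, 0.0533]
ee_rot: [3.141, 0.0, -1.439]
wrist_force: [0.1, 0.8, 0.3]
width: 0.0237
```

{"name": "send_rows", "arguments": {
  "rows": [0, 0, 30, 0, 0, 0, 0, 0, 0, 30, 0, 0, 0, 0, 0, 0, 30, 0, 0, 0, 0, -3, -14, 0, 0, 0, 8.5, 0, -3, -14, 0, 0, 0, 8.5, 0, -3, -14, 0, 0, 0, 8.5, 0, -3, -14, 0, 0, 0, 8.5, 0, -3, -14, 0, 0, 0, 8.5, 0]
}}

```text
time: 5.4
tool_pos: [0.4112, -0.0785, 0.143]
ee_rot: [3.141, 0.001, -0.693]
wrist_force: [-0.0, 0.8, -1.1]
width: 0.0238
```

{"name": "send_rows", "arguments": {
  "rows": [-3.5, -14, 0, 0, 0, 8.5, 0, -3.5, -14, 0, 0, 0, 8.5, 0, -3.5, -14, 0, 0, 0, 8.5, 0, -3.5, -14, 0, 0, 0, 8.5, 0, -3.5, -14, 0, 0, 0, 8.5, 0, -3.5, -14, 0, 0, 0, 8.5, 0, -3.5, -14, 0, 0, 0, 8.5, 0, -3.5, -14, 0, 0, 0, 8.5, 0]
}}

```text
time: 6.4
tool_pos: [0.3832, -0.1904, 0.143]
ee_rot: [-3.141, 0.001, 0.494]
wrist_force: [-0.1, 0.4, -1.7]
width: 0.0237
```

{"name": "send_rows", "arguments": {
  "rows": [-2, -12, 0, 0, 0, 9, 0, -2, -12, 0, 0, 0, 9, 0, -2, -12, 0, 0, 0, 9, 0, -2, -12, 0, 0, 0, 9, 0, -2, -12, 0, 0, 0, 9, 0, -2, -12, 0, 0, 0, 9, 0, -2, -8, 0, 0, 0, 8, 0, 0, 0, 0, 0, 0, 0, 0]
}}

```text
time: 7.4
tool_pos: [0.3693, -0.2703, 0.1429]
ee_rot: [-3.141, -0.001, 1.569]
wrist_force: [-0.0, -0.2, -1.6]
width: 0.024
```

Run:
```python
from h import *
st(); o,s=wrist(); cv2.imwrite("pics/w3.png",s["color"][:,:,::-1])
for n in["scene","top"]: cv2.imwrite(f"pics/{n}3.png",snapshot(n)["color"][:,:,::-1])
```

```text
t7.40 pos [ 369.3 -270.3  142.9] rot [-1.7995e+02 -5.0000e-02  8.9890e+01] F [-0.02 -0.21 -1.61] M [ 0.039 -0.128 -0.028] w 24.0 q [-0.76 -0.1   1.68 -0.    1.56 -2.32]
```

View pics/w3.png

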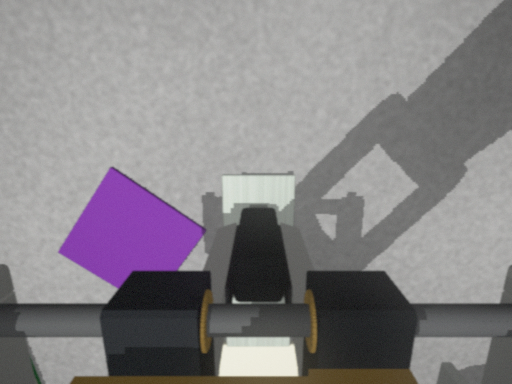

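View pics/scene3.png

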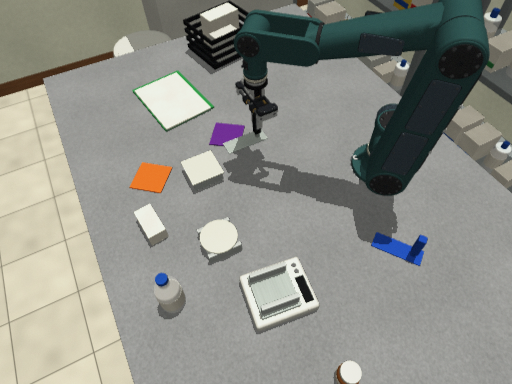

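Run:
```python
from h import *
t=cv2.imread("pics/top3.png"); s=cv2.imread("pics/scene3.png")
a=cv2.resize(t[130:260,270:400],None,fx=4,fy=4,interpolation=cv2.INTER_CUBIC)
b=cv2.resize(s[90:220,170:300],None,fx=4,fy=4,interpolation=cv2.INTER_CUBIC)
cv2.imwrite("pics/c3.png",cv2.resize(np.hstack([a,b]),(800,400)))
w=cv2.imread("pics/w3.png").astype(int).sum(2)/3
print(np.round(w[165:185,255]),np.round(w[185,215:300]))
```

```text
[178. 176. 175. 173. 172. 172. 173. 165. 132. 127. 170. 201. 214. 212.
 213. 214. 212. 213. 214. 214.] [173. 174. 172. 173. 171. 171. 172. 187. 207. 218. 217. 217. 216. 217.
 218. 219. 216. 216. 215. 211. 212. 212. 212. 214. 215. 218. 218. 214.
 211. 212. 211. 212. 212. 210. 214. 216. 217. 217. 214. 215. 215. 212.
 210. 209. 205. 210. 211. 210. 207. 212. 213. 215. 210. 211. 209. 208.
 210. 204. 207. 207. 208. 210. 209. 209. 205. 208. 209. 211. 209. 209.
 203. 203. 207. 207. 210. 209. 206. 202. 198. 176. 154. 142. 126. 119.
 119.]
```

View pics/c3.png

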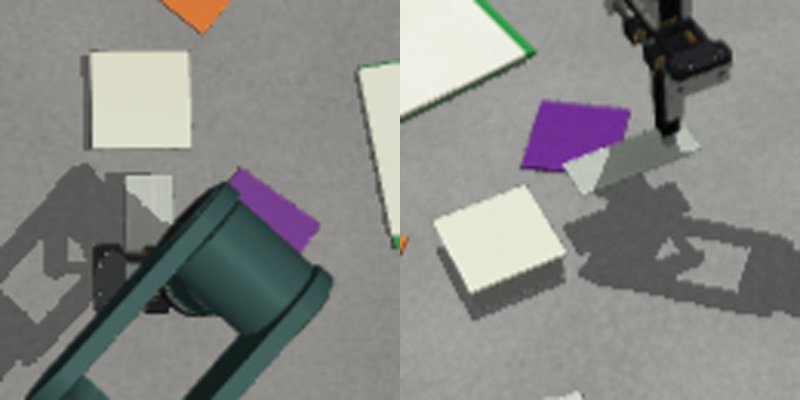

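Run:
```python
from h import *
o,s=wrist(); st()
p=onz(s,[[255,175.2],[222.5,185],[294.3,185]],.094)*1000; print(p)
t=snapshot("top"); g=t["color"].astype(int).sum(2)/3
print(np.round(g[180:196,325]).astype(int)); print(np.round(g[190,304:332]).astype(int)); print(np.round(g[195,304:332]).astype(int))
```

```text
t7.60 pos [ 369.7 -269.7  143.3] rot [-1.7999e+02 -3.0000e-02  8.9980e+01] F [ 0.16 -0.02 -1.81] M [ 0.129 -0.087 -0.03 ] w 23.8 q [-0.75 -0.1   1.68  0.    1.56 -2.32]
[[ 340.22680565 -273.02494913   94.        ]
 [ 347.7944124  -297.78083558   94.        ]
 [ 347.85610566 -243.13914377   94.        ]]
[141 142 143 144 141 140 141 192 187 186 186 185 186 185 185 185]
[ 88  90  92  91  90  89 116 181 188 188 187 186 186 185 186 190 190 184
 188 184 185 186 137 142 144 142 141 140]
[ 88  89  89  90  90  88  77 115 119 118 117 124 180 186 186 193 192 184
 188 185 185 185 122 139 141 139 138 140]
```

Run:
```python
from h import *
t=snapshot("top")
print(onz(t,[[317.8,186.5],[310.0,190],[325.5,190]],.094)*1000)
g=t["color"].astype(int).sum(2)/3
# square tile edges from top, subpixel at half level
print(np.round(g[162,294:336]).astype(int)); print(np.round(g[142:182,316]).astype(int))
print(g[150,294:336].astype(int)); print(g[174,294:336].astype(int))
```

```text
[[ 494.59239038 -268.10074735   94.        ]
 [ 482.31284911 -240.18324284   94.        ]
 [ 481.93983597 -295.02240145   94.        ]]
[144 142 139  99  93  94 204 214 214 214 214 214 214 214 214 214 214 214
 214 214 214 214 214 214 214 214 214 214 214 214 214 214 214 214 213 214
 214 215 156 139 138 140]
[141 140 138 138 159 209 213 213 213 212 213 213 213 213 213 214 213 214
 214 214 214 214 214 214 214 214 214 214 214 214 214 215 215 215 215 215
 132 139 140 138]
[141 143 102  90  92 166 209 212 212 212 212 212 212 212 212 212 212 212
 212 212 212 212 212 212 212 212 212 212 212 212 212 212 212 212 212 212
 212 171 138 133 135 138]
[137 137 137  96  88  68 206 215 214 214 215 214 214 214 214 214 214 214
 214 214 215 214 214 214 214 214 214 214 214 214 214 214 214 214 214 214
 213 214 151 141 143 141]
```

{"name": "send_rows", "arguments": {
  "rows": [0, -2, -10, 0, 0, 0, 0, 0, 0, -10, 0, 0, 0, 0, 0, 0, -10, 0, 0, 0, 0, 0, 0, -10, 0, 0, 0, 0, 0, 0, -10, 0, 0, 0, 0, 0, 0, -10, 0, 0, 0, 0, 0, 0, -10, 0, 0, 0, 0, 0, 0, 0, 0, 0, 0, 0]
}}

```text
time: 8.7
tool_pos: [0.3691, -0.2716, 0.0724]
ee_rot: [-3.14, -0.002, 1.572]
wrist_force: [0.2, -0.4, -1.6]
width: 0.0239
```

{"name": "send_rows", "arguments": {
  "rows": [4, 0, 0, 0, 0, 0, 0, 5, 0, 0, 0, 0, 0, 0, 7, 0, 0, 0, 0, 0, 0, 7, 0, 0, 0, 0, 0, 0, 7, 0, 0, 0, 0, 0, 0, 7, 0, 0, 0, 0, 0, 0, 7, 0, 0, 0, 0, 0, 0, 0, 0, 0, 0, 0, 0, 0]
}}

```text
time: 9.7
tool_pos: [0.4141, -0.2721, 0.0735]
ee_rot: [-3.142, -0.0, 1.572]
wrist_force: [-0.9, -0.3, -2.0]
width: 0.024
```

Run:
```python
from h import *
st(); 
T=snapshot("top")["color"][:,:,::-1];S=snapshot("scene")["color"][:,:,::-1]
a=cv2.resize(T[130:230,270:370],None,fx=4,fy=4,interpolation=cv2.INTER_CUBIC)
b=cv2.resize(S[100:200,170:270],None,fx=4,fy=4,interpolation=cv2.INTER_CUBIC)
cv2.imwrite("pics/c4.png",np.hstack([a,b]))
```

```text
t9.70 pos [ 414.1 -272.1   73.5] rot [-1.800e+02 -1.000e-02  9.007e+01] F [-0.85 -0.32 -1.98] M [ 0.11  -0.097 -0.009] w 24.0 q [-0.7   0.03  1.7   0.    1.41 -2.27]
```

View pics/c4.png

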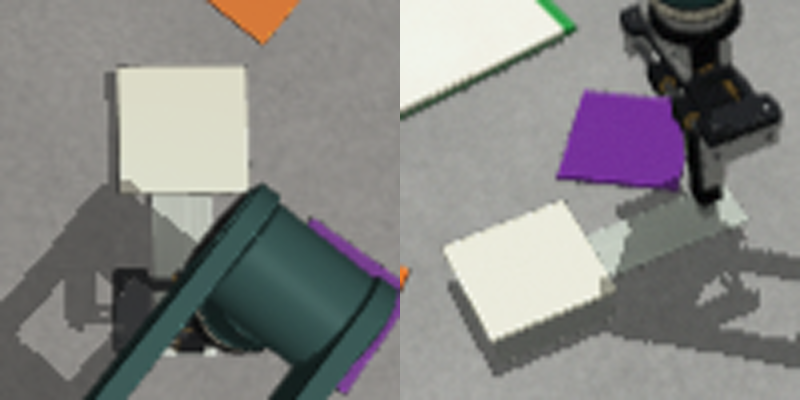

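{"name": "send_rows", "arguments": {
  "rows": [8, 0, 0, 0, 0, 0, 0, 13, 0, 0, 0, 0, 0, 0, 15, 0, 0, 0, 0, 0, 0, 15, 0, 0, 0, 0, 0, 0, 15, 0, 0, 0, 0, 0, 0, 14, 0, 0, 0, 0, 0, 0, 10, 0, 0, 0, 0, 0, 0, 4, 0, 0, 0, 0, 0, 0]
}}

```text
time: 10.8
tool_pos: [0.5083, -0.2721, 0.0733]
ee_rot: [-3.141, -0.0, 1.572]
wrist_force: [0.1, -0.3, -1.2]
width: 0.0237
```

Run:
```python
from h import *
st(); o,s=wrist(); cv2.imwrite("pics/w5.png",s["color"][:,:,::-1])
print(onz(s,[[258,175]],.025)*1000)
T=snapshot("top")["color"][:,:,::-1];S=snapshot("scene")["color"][:,:,::-1]
a=cv2.resize(T[130:230,270:370],None,fx=4,fy=4,interpolation=cv2.INTER_CUBIC)
b=cv2.resize(S[100:200,170:270],None,fx=4,fy=4,interpolation=cv2.INTER_CUBIC)
cv2.imwrite("pics/c5.png",np.hstack([a,b]))
```

```text
t10.80 pos [ 508.3 -272.1   73.3] rot [-1.7998e+02 -1.0000e-02  9.0060e+01] F [ 0.13 -0.32 -1.15] M [ 0.042 -0.114 -0.008] w 23.7 q [-0.59  0.21  1.5   0.    1.43 -2.16]
[[ 478.55624824 -273.17746889   25.        ]]
```

View pics/c5.png

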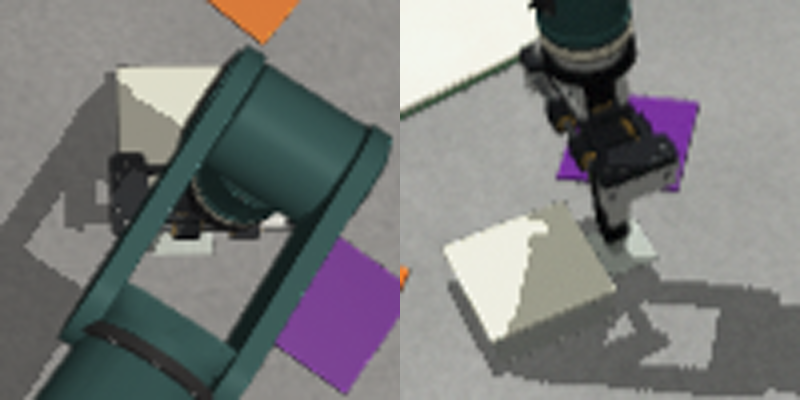

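View pics/w5.png

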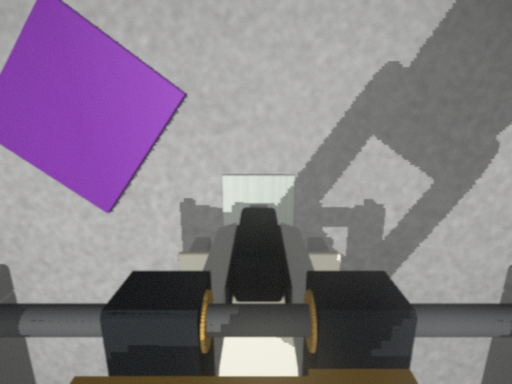

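Run:
```python
from h import *
im=cv2.imread("pics/w5.png"); 
c=cv2.resize(im[235:280,160:360],None,fx=4,fy=8,interpolation=cv2.INTER_NEAREST); cv2.imwrite("pics/w5c.png",c)
g=im.astype(int).sum(2)//3
print(g[245:275,190]); print(g[245:275,330]); print(g[262,170:200],g[262,325:350]); print(g[268,170:200],g[268,325:350])
```

```text
[113 112 110 106  99 100  98 108 125 144 161 168 167 168 170 169 171 170
 169 169 170 170 170 169 161 127  70  33  35  34]
[114 116 117 114 111 115 107 108 119 141 152 161 165 163 163 160 163 166
 162 158 164 162 161 162 155 125  73  43  40  40]
[176 176 176 175 175 177 176 175 170 169 168 169 170 170 168 169 169 169
 168 168 170 169 170 169 167 168 169 169 169 170] [164 164 161 164 163 166 162 164 164 163 163 164 162 162 166 152 123 116
 114 115 113 116 115 114 117]
[180 181 178 172 173 172 169 169 167 167 167 167 169 168 168 171 167 168
 168 169 169 169 168 167 169 169 169 165 167 169] [165 162 163 162 162 162 161 162 160 162 163 161 160 157 138 117 111 115
 111 110 110 112 113 117 115]
```

View pics/w5c.png

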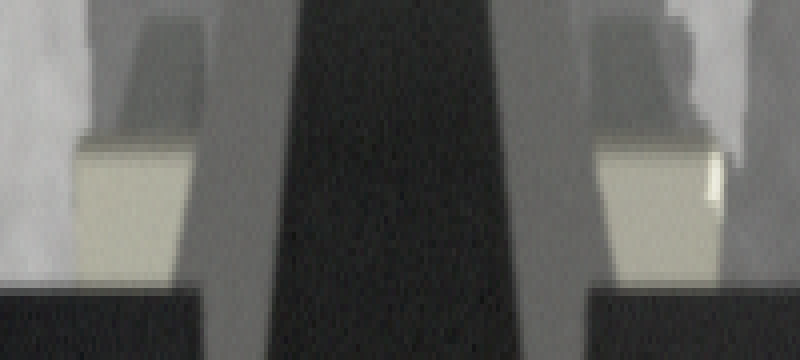

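Run:
```python
from h import *
o,s=wrist(); st()
print(onz(s,[[178.8,254],[340.5,254],[190,254],[330,254]],.046)*1000)
print(onz(s,[[222.5,185],[294.8,185]],.0245)*1000)
```

```text
t11.00 pos [ 507.4 -272.1   73.4] rot [-1.7997e+02 -1.0000e-02  9.0030e+01] F [ 0.14 -0.51 -0.26] M [ 0.03  -0.103 -0.017] w 23.5 q [-0.59  0.21  1.5  -0.    1.43 -2.16]
[[ 532.49616818 -331.13203773   46.        ]
 [ 532.44496785 -212.75884566   46.        ]
 [ 532.49262311 -322.93597112   46.        ]
 [ 532.44829374 -220.44818879   46.        ]]
[[ 485.68930305 -300.16324462   24.5       ]
 [ 485.65625363 -245.22198256   24.5       ]]
```

{"name": "send_rows", "arguments": {
  "rows": [0, 0, 4, 0, 0, 0, 0, 0, 0, 4, 0, 0, 0, 0, 0, 0, 3, 0, 0, 0, 0, 0, 0, 1.5, 0, 0, 0, 0, 0, 0, 1.5, 0, 0, 0, 0, 0, 0, 1.5, 0, 0, 0, 0, 0, 0, 1.5, 0, 0, 0, 0, 0, 0, 1.5, 0, 0, 0, 0]
}}

```text
time: 12.0
tool_pos: [0.5071, -0.2718, 0.0912]
ee_rot: [-3.14, -0.001, 1.571]
wrist_force: [0.3, -0.5, -3.0]
width: 0.0236
```

{"name": "send_rows", "arguments": {
  "rows": [0, 0, 1.5, 0, 0, 0, 0, 0, 0, 1.5, 0, 0, 0, 0, 0, 0, 1.5, 0, 0, 0, 0, 0, 0, 1.5, 0, 0, 0, 0, 0, 0, 1.5, 0, 0, 0, 0, 0, 0, 1.5, 0, 0, 0, 0, 0, 0, 1.5, 0, 0, 0, 0, 0, 0, 1.5, 0, 0, 0, 0]
}}

```text
time: 13.0
tool_pos: [0.5077, -0.2722, 0.1041]
ee_rot: [3.142, -0.0, 1.571]
wrist_force: [-0.5, -0.2, -3.3]
width: 0.024
```

Run:
```python
from h import *
st(); o,s=wrist(); cv2.imwrite("pics/w6.png",s["color"][:,:,::-1])
S=snapshot("scene")["color"][:,:,::-1]
b=cv2.resize(S[100:200,170:270],None,fx=4,fy=4,interpolation=cv2.INTER_CUBIC)
c=cv2.resize(s["color"][165:285,160:360,::-1],None,fx=3,fy=3,interpolation=cv2.INTER_NEAREST)[:400,:400]
cc=np.zeros((400,800,3),np.uint8);cc[:,:400]=b; w=cv2.resize(s["color"][150:300,160:360,::-1],(400,300));cc[:300,400:]=w
cv2.imwrite("pics/c6.png",cc)
```

```text
t13.00 pos [ 507.7 -272.2  104.1] rot [ 1.800e+02 -1.000e-02  9.004e+01] F [-0.47 -0.23 -3.25] M [0.086 0.06  0.003] w 24.0 q [-0.59  0.19  1.46  0.    1.49 -2.16]
```

View pics/c6.png

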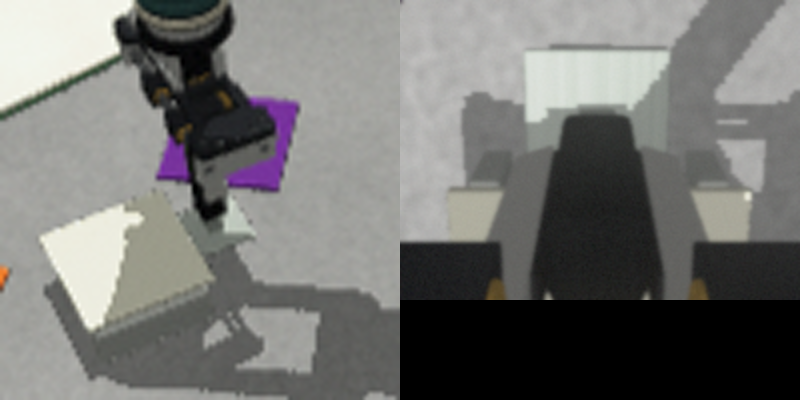

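Run:
```python
from h import *
o,s=wrist(); st()
im=s["color"]; g=im.astype(int).sum(2)//3
print(g[165:180,240],g[165:180,275]); print(g[238:256,190],g[238:256,330]); print(g[250,178:196],g[250,328:342]); print(g[180,216:226],g[180,288:300])
print(im[238:256,190])
cv2.imwrite("pics/w6c.png",cv2.resize(im[160:270,170:350,::-1],None,fx=4,fy=5,interpolation=cv2.INTER_NEAREST))
```

```text
t13.15 pos [ 507.7 -272.2  104.2] rot [179.99   0.    90.04] F [ 0.05  0.26 -3.2 ] M [ 0.065  0.058 -0.028] w 23.8 q [-0.59  0.19  1.46  0.    1.49 -2.16]
[183 185 182 181 175 173 162 134 120 133 181 213 221 222 222] [179 178 179 179 180 177 169 137 124 129 173 201 212 213 213]
[183 183 183 179 173 147 121 134 154 166 169 167 169 166 171 171 168 169] [168 158 132 125 117 115 117 131 149 162 166 163 162 164 163 161 164 163]
[177 177 178 173 171 167 168 171 172 170 169 169 169 171 171 168 171 170] [165 165 162 165 174 184 180 159 128 119 122 117 118 114]
[177 180 178 180 182 185 198 215 221 220] [212 214 212 212 209 204 177 134 119 121 121 118]
[[184 183 182]
 [184 183 183]
 [185 184 182]
 [180 179 178]
 [175 174 170]
 [149 149 143]
 [125 125 114]
 [139 138 127]
 [160 159 145]
 [172 170 156]
 [175 174 159]
 [173 174 156]
 [176 174 158]
 [171 171 157]
 [176 176 162]
 [178 175 160]
 [174 173 158]
 [176 174 159]]
```

View pics/w6c.png

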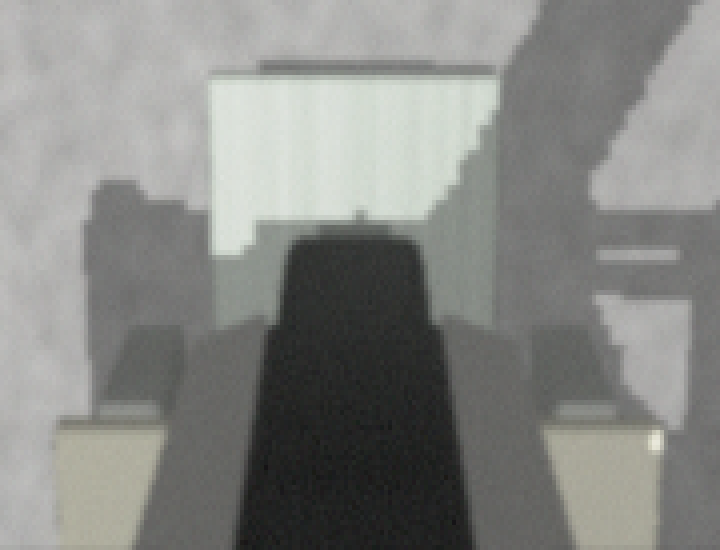

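Run:
```python
from h import *
o,s=wrist(); st()
p=onz(s,[[184,245.7],[335.8,245.7]],.0612)*1000; print(p, p.mean(0)-o["tool_pos"]*1000)
p=onz(s,[[222,175],[294.3,175]],.0552)*1000; print(p, p.mean(0)-o["tool_pos"]*1000)
```

```text
t13.20 pos [ 507.7 -272.1  104. ] rot [180.    -0.    90.04] F [-0.54  0.09 -2.79] M [ 0.107  0.093 -0.023] w 23.7 q [-0.59  0.19  1.46  0.    1.49 -2.16]
[[ 533.247879   -331.03107761   61.2       ]
 [ 533.18479117 -212.45434287   61.2       ]] [ 25.47299891   0.42509031 -42.95353728]
[[ 478.21073534 -300.39352979   55.2       ]
 [ 478.17593331 -245.91360116   55.2       ]] [-29.55000185  -0.98576493 -48.95353728]
```

{"name": "send_rows", "arguments": {
  "rows": [0, 2, 8, 0, 0, 0, 0, 0, 5, 9, 0, 0, 0, 0, 0, 8, 9, 0, 0, 0, 0, 0, 12, 9, 0, 0, 0, 0, 0, 16, 9, 0, 0, 0, 0, 0, 20, 9, 0, 0, 0, 0, 0, 24, 8, 0, 0, 0, 0, 0, 27, 5, 0, 0, 0, 0]
}}

```text
time: 14.2
tool_pos: [0.5077, -0.1563, 0.171]
ee_rot: [3.141, -0.0, 1.572]
wrist_force: [0.8, 0.4, -3.6]
width: 0.0236
```

{"name": "send_rows", "arguments": {
  "rows": [-0.6, 30, 0, 0, 0, -1, 0, -0.6, 30, 0, 0, 0, -1, 0, -0.6, 30, 0, 0, 0, -1, 0, -0.6, 30, 0, 0, 0, -1, 0, -0.6, 30, 0, 0, 0, -1, 0, -0.6, 30, 0, 0, 0, -1, 0, -0.6, 30, 0, 0, 0, -1, 0, -0.6, 30, 0, 0, 0, -1, 0]
}}

```text
time: 15.2
tool_pos: [0.5021, 0.084, 0.1704]
ee_rot: [3.142, -0.001, 1.432]
wrist_force: [0.8, 0.5, -4.2]
width: 0.0238
```

{"name": "send_rows", "arguments": {
  "rows": [0, 30, 0, 0, 0, 0, 0, 0, 29, 0, 0, 0, 0, 0, 0, 28, 0, 0, 0, 0, 0, 0, 26, 0, 0, 0, 0, 0, 0, 22, 0, 0, 0, 0, 0, 0, 17, 0, 0, 0, 0, 0, 0, 11, 0, 0, 0, 0, 0, 0, 6, 0, 0, 0, 0, 0]
}}

```text
time: 16.2
tool_pos: [0.5027, 0.2514, 0.1701]
ee_rot: [-3.142, 0.0, 1.432]
wrist_force: [-0.2, -0.1, -4.0]
width: 0.0241
```

Run:
```python
from h import *
st(); o,s=wrist(); cv2.imwrite("pics/w7.png",s["color"][:,:,::-1])
T=snapshot("top")["color"][:,:,::-1];S=snapshot("scene")["color"][:,:,::-1]
a=cv2.resize(T[120:220,130:230],None,fx=4,fy=4,interpolation=cv2.INTER_CUBIC)
b=cv2.resize(S[230:330,220:320],None,fx=4,fy=4,interpolation=cv2.INTER_CUBIC)
cv2.imwrite("pics/c7.png",np.hstack([a,b]))
```

```text
t16.20 pos [502.7 251.4 170.1] rot [-1.800e+02  1.000e-02  8.206e+01] F [-0.24 -0.12 -3.99] M [ 0.115  0.081 -0.02 ] w 24.1 q [ 0.36  0.12  1.4  -0.    1.62 -1.07]
```

View pics/c7.png

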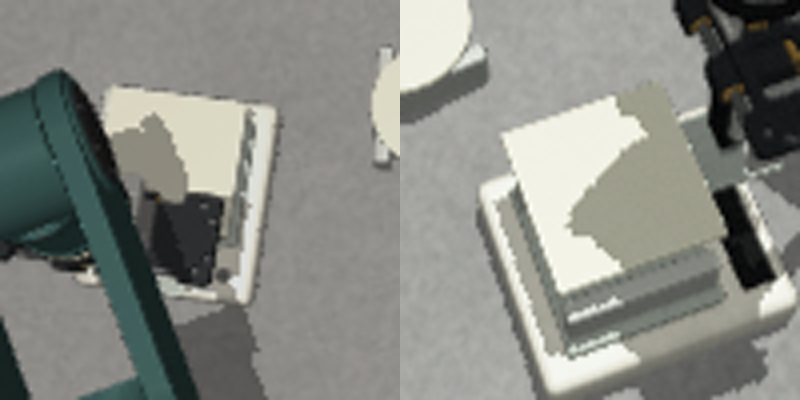

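View pics/w7.png

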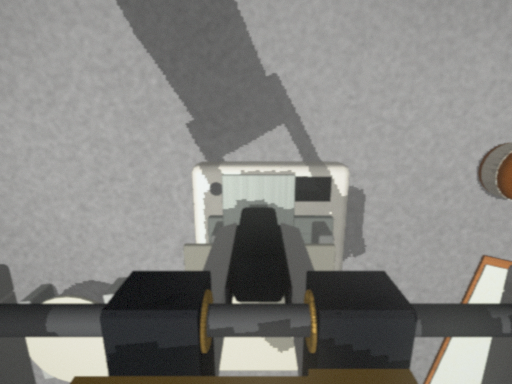

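Run:
```python
from h import *
im=cv2.imread("pics/w7.png")
cv2.imwrite("pics/w7c.png",cv2.resize(im[152:277,178:368],None,fx=4,fy=4.5,interpolation=cv2.INTER_CUBIC))
```

```text
(no output)
```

View pics/w7c.png

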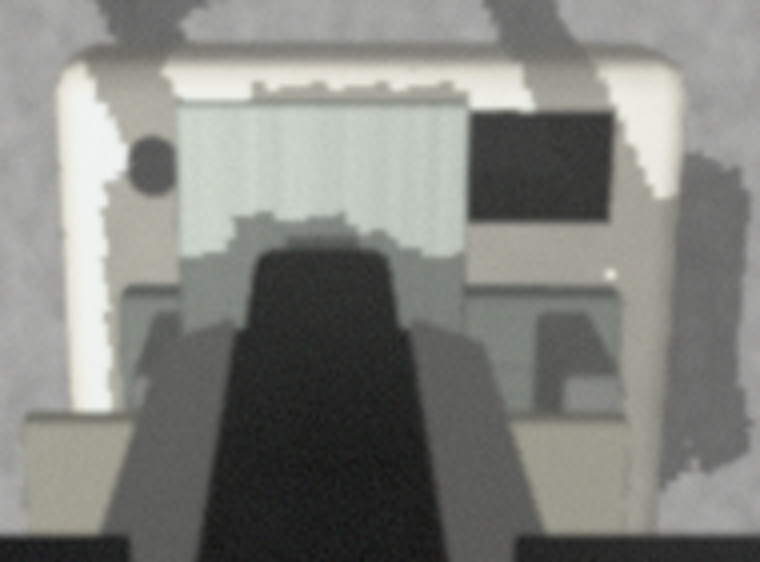

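Run:
```python
from h import *
o,s=wrist(); st()
th=o["ee_rot"][2]-np.pi/2; R=np.array([[np.cos(th),np.sin(th)],[-np.sin(th),np.cos(th)]])
def loc(n,c,z):
    c=np.array(c,float); px=np.c_[c[:,0]/4+178-.375,c[:,1]/4.5+152-.39]
    P=onz(s,px,z)[:,:2]*1000; L=(P-o["tool_pos"][:2]*1000)@R.T; print(n,np.round(P,1).tolist(),"loc",np.round(L,1).tolist())
loc("front edge",[[150,43],[600,43]],.04); 
loc("sides L",[[57,110],[73,400]],.04); loc("sides R",[[684,140],[655,530]],.04)
loc("pan front corners",[[122,289],[620,289]],.05)
loc("rail front",[[135,376],[593,376],[617,390],[566,390]],.09)
loc("display",[[470,112],[612,112],[470,221],[612,221]],.04)
loc("tile",[[25,417],[628,417]],.127)
```

```text
t16.40 pos [502.9 250.4 170. ] rot [-1.8e+02  2.0e-02  8.2e+01] F [ 0.25  0.3  -3.26] M [ 0.116  0.143 -0.02 ] w 23.7 q [ 0.36  0.12  1.4  -0.    1.62 -1.07]
front edge [[469.8, 210.4], [485.5, 322.8]] loc [[-27.2, -44.4], [-27.2, 69.0]]
sides L [[481.6, 184.2], [552.0, 174.7]] loc [[-11.9, -68.7], [59.1, -68.3]]
sides R [[510.8, 342.3], [608.4, 328.1]] loc [[-4.9, 91.9], [93.7, 91.4]]
pan front corners [[522.9, 195.1], [540.6, 321.3]] loc [[27.5, -52.2], [27.5, 75.2]]
rail front [[528.7, 203.4], [543.1, 305.7], [546.8, 310.8], [545.2, 299.4]] loc [[32.2, -43.2], [32.1, 60.1], [35.2, 65.7], [35.2, 54.2]]
display [[496.7, 288.6], [501.7, 324.5], [522.3, 285.8], [527.4, 322.5]] loc [[-11.4, 36.8], [-11.4, 73.0], [14.3, 37.6], [14.3, 74.6]]
tile [[518.9, 188.8], [535.2, 305.3]] loc [[24.4, -59.0], [24.4, 58.6]]
```

Run:
```python
from h import *
t=cv2.imread("pics/top0.png");s=cv2.imread("pics/scene0.png")
a=cv2.resize(t[138:202,146:202],(392,448),interpolation=cv2.INTER_CUBIC)
b=cv2.resize(s[255:331,235:323],(400,448),interpolation=cv2.INTER_CUBIC)
cv2.imwrite("pics/bal.png",np.hstack([a,b]))
```

```text
(no output)
```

View pics/bal.png

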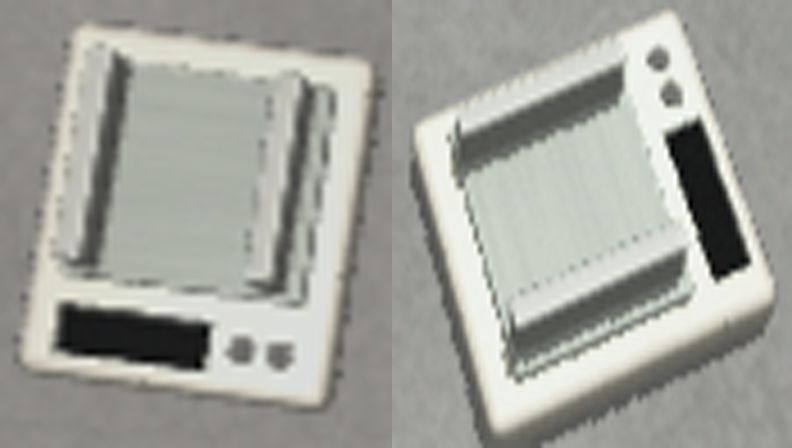

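Run:
```python
from h import *
t=snapshot("top");s=snapshot("scene")
print(onz(t,[[171.64,161.68]],.09)*1000,onz(s,[[273.9,285.1]],.09)*1000)
f=lambda a:[[146+a[0]/7-.43,138+a[1]/7-.43]]
for a in [(76,262),(100,50),(262,288),(292,75)]: print(onz(t,f(a),.09)*1000)
```

```text
[[587.83104519 250.68986163  90.        ]] [[590.4376378  254.74022515  90.        ]]
[[540.12827229 303.75828423  90.        ]]
[[649.87116146 293.96994173  90.        ]]
[[526.17896288 209.34313637  90.        ]]
[[636.22337722 195.61795258  90.        ]]
```

{"name": "send_rows", "arguments": {
  "rows": [0.6, 1.5, 0, 0, 0, 0, 0, 1, 2.5, 0, 0, 0, 0, 0, 1, 3, 0, 0, 0, 0, 0, 1, 2.5, 0, 0, 0, 0, 0, 0.5, 1.5, -3, 0, 0, 0, 0, 0, 0, -6, 0, 0, 0, 0, 0, 0, -6, 0, 0, 0, 0, 0, 0, -6, 0, 0, 0, 0]
}}

```text
time: 17.5
tool_pos: [0.5068, 0.2617, 0.1483]
ee_rot: [-3.141, 0.0, 1.432]
wrist_force: [-0.0, 0.5, -3.9]
width: 0.0241
```

Run:
```python
from h import *
st(); o,s=wrist(); cv2.imwrite("pics/w8.png",s["color"][:,:,::-1])
cv2.imwrite("pics/w8c.png",cv2.resize(s["color"][152:277,168:358,::-1],None,fx=4,fy=4.5,interpolation=cv2.INTER_CUBIC))
```

```text
t17.50 pos [506.8 261.7 148.3] rot [-1.7997e+02  2.0000e-02  8.2030e+01] F [-0.02  0.46 -3.86] M [ 0.115  0.081 -0.015] w 24.1 q [ 0.38  0.15  1.41  0.    1.58 -1.05]
```

View pics/w8c.png

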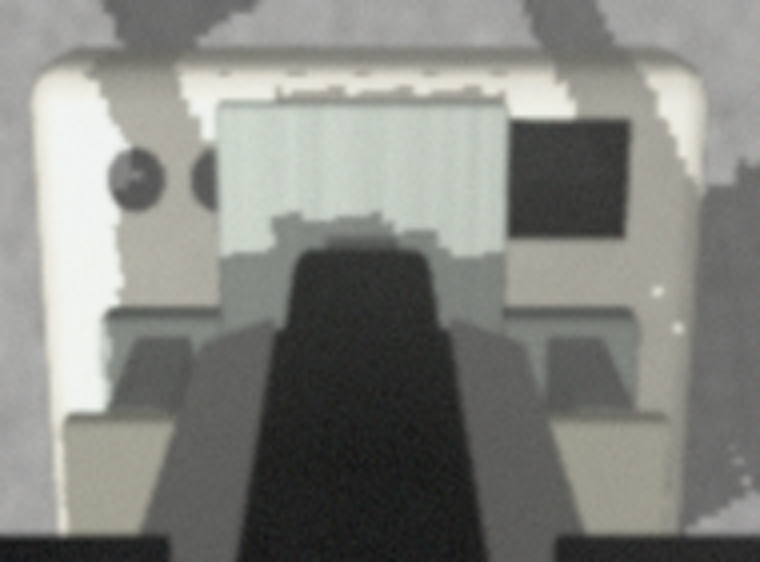

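Run:
```python
from h import *
o,s=wrist(); st()
th=o["ee_rot"][2]-np.pi/2; R=np.array([[np.cos(th),np.sin(th)],[-np.sin(th),np.cos(th)]])
def loc(n,c,z):
    c=np.array(c,float); px=np.c_[c[:,0]/4+168-.375,c[:,1]/4.5+152-.39]
    P=onz(s,px,z)[:,:2]*1000; L=(P-o["tool_pos"][:2]*1000)@R.T; print(n,"loc",np.round(L,1).tolist(),np.round(L.mean(0),1))
loc("front top edge",[[150,64],[600,64]],.04); 
loc("sides ",[[35,150],[702,150]],.04); loc("sides",[[52,400],[688,400]],.04)
loc("pan front corners",[[105,312],[638,312]],.05)
loc("rail bottom front",[[150,339],[598,339]],.05)
loc("rail outer near top",[[108,408],[633,408]],.088)
loc("rail bottom outer",[[135,340],[600,340]],.05)
loc("tile",[[66,418],[670,418]],.1053)
```

```text
t17.60 pos [506.3 261.5 147.7] rot [-1.7988e+02  6.0000e-02  8.2030e+01] F [-0.54  0.65 -2.63] M [ 0.047  0.109 -0.054] w 23.8 q [ 0.38  0.15  1.41  0.    1.58 -1.05]
front top edge loc [[-26.6, -50.9], [-26.6, 54.7]] [-26.6   1.9]
sides  loc [[-8.1, -79.1], [-8.2, 79.9]] [-8.2  0.4]
sides loc [[49.0, -78.7], [48.9, 80.5]] [49.   0.9]
pan front corners loc [[24.6, -62.1], [24.6, 64.4]] [24.6  1.1]
rail bottom front loc [[30.7, -51.7], [30.7, 55.2]] [30.7  1.7]
rail outer near top loc [[29.8, -54.1], [29.8, 55.5]] [29.8  0.7]
rail bottom outer loc [[30.9, -55.3], [30.9, 55.7]] [30.9  0.2]
tile loc [[24.0, -58.5], [24.0, 58.7]] [24.   0.1]
```

{"name": "send_rows", "arguments": {
  "rows": [0.8, 0.4, 0, 0, 0, 0, 0, 0, 0, -3, 0, 0, 0, 0, 0, 0, -2, 0, 0, 0, 0, 0, 0, -1, 0, 0, 0, 0, 0, 0, -0.8, 0, 0, 0, 0, 0, 0, -0.8, 0, 0, 0, 0, 0, 0, -0.8, 0, 0, 0, 0, 0, 0, -0.8, 0, 0, 0, 0]
}}

```text
time: 18.6
tool_pos: [0.5078, 0.2623, 0.1398]
ee_rot: [3.142, -0.0, 1.432]
wrist_force: [0.5, -1.0, -3.5]
width: 0.0238
```

{"name": "send_rows", "arguments": {
  "rows": [0, 0, -0.8, 0, 0, 0, 0, 0, 0, -0.8, 0, 0, 0, 0, 0, 0, -0.8, 0, 0, 0, 0, 0, 0, -0.8, 0, 0, 0, 0, 0, 0, -0.8, 0, 0, 0, 0, 0, 0, -0.8, 0, 0, 0, 0, 0, 0, -0.8, 0, 0, 0, 0, 0, 0, -0.8, 0, 0, 0, 0]
}}

```text
time: 19.6
tool_pos: [0.5078, 0.2623, 0.1334]
ee_rot: [3.142, -0.0, 1.432]
wrist_force: [-0.4, -1.4, -1.2]
width: 0.024
```

Run:
```python
from h import *
st(); o,s=wrist(); cv2.imwrite("pics/w9.png",s["color"][:,:,::-1])
cv2.imwrite("pics/w9c.png",cv2.resize(s["color"][152:277,168:358,::-1],None,fx=4,fy=4.5,interpolation=cv2.INTER_CUBIC))
```

```text
t19.60 pos [507.8 262.3 133.4] rot [ 1.800e+02 -1.000e-02  8.204e+01] F [-0.35 -1.4  -1.21] M [ 0.021 -0.149  0.008] w 24.0 q [ 0.38  0.16  1.43  0.    1.55 -1.05]
```

View pics/w9c.png

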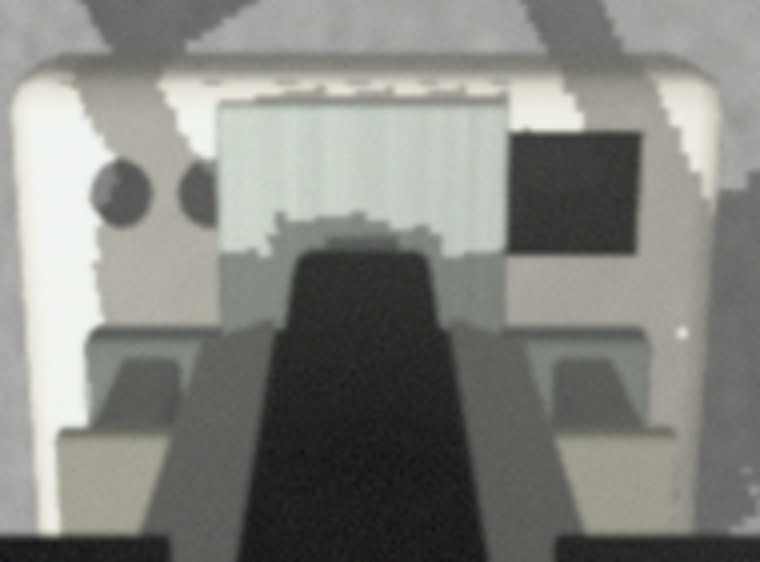

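Run:
```python
from h import *
o,s=wrist(); st()
th=o["ee_rot"][2]-np.pi/2; R=np.array([[np.cos(th),np.sin(th)],[-np.sin(th),np.cos(th)]])
def loc(n,c,z):
    c=np.array(c,float); px=np.c_[c[:,0]/4+168-.375,c[:,1]/4.5+152-.39]
    P=onz(s,px,z)[:,:2]*1000; L=(P-o["tool_pos"][:2]*1000)@R.T; print(n,"loc",np.round(L,1).tolist(),np.round(L.mean(0),1))
loc("front top edge",[[150,70],[600,70]],.04); 
loc("sides ",[[13,150],[720,150]],.04); loc("sides",[[35,400],[697,400]],.04)
loc("pan front corners",[[87,330],[650,330]],.05)
loc("rail bottom front outer",[[122,358],[612,358]],.05)
loc("tile",[[57,437],[678,437]],.096)
```

```text
t19.70 pos [507.7 262.2 133.2] rot [-179.99    0.     82.04] F [-0.36 -0.25 -1.77] M [ 0.033 -0.095 -0.07 ] w 23.9 q [ 0.38  0.16  1.43  0.    1.55 -1.05]
front top edge loc [[-27.6, -48.4], [-27.6, 52.1]] [-27.6   1.9]
sides  loc [[-11.3, -80.1], [-11.3, 80.2]] [-11.3   0. ]
sides loc [[43.1, -78.9], [43.1, 78.8]] [43.1 -0. ]
pan front corners loc [[23.5, -63.2], [23.5, 64.2]] [23.5  0.5]
rail bottom front outer loc [[29.6, -55.6], [29.6, 55.9]] [29.6  0.1]
tile loc [[25.5, -59.2], [25.5, 59.3]] [25.5  0. ]
```

{"name": "send_rows", "arguments": {
  "rows": [0, 0, -2.5, 0, 0, 0, 0, 0, 0, -2.5, 0, 0, 0, 0, -4, 0.55, 0, 0, 0, 0, 0, -6, 0.85, 0, 0, 0, 0, 0, -8, 1.1, 0, 0, 0, 0, 0, -10, 1.4, 0, 0, 0, 0, 0, -12, 1.7, 0, 0, 0, 0, 0, -14, 1.95, 0, 0, 0, 0, 0]
}}

```text
time: 20.7
tool_pos: [0.4528, 0.27, 0.1285]
ee_rot: [-3.142, -0.0, 1.432]
wrist_force: [0.2, 0.1, -1.0]
width: 0.024
```

{"name": "send_rows", "arguments": {
  "rows": [-15, 2.1, 0, 0, 0, 0, 0, -15, 2.1, 0, 0, 0, 0, 0, -15, 2.1, 0, 0, 0, 0, 0, -15, 2.1, 0, 0, 0, 0, 0, -15, 2.1, 0, 0, 0, 0, 0, -15, 2.1, 0, 0, 0, 0, 0, -15, 2.1, 0, 0, 0, 0, 0, -10, 1.4, 0, 0, 0, 0, 0]
}}

```text
time: 21.7
tool_pos: [0.3378, 0.2861, 0.1285]
ee_rot: [3.141, -0.0, 1.432]
wrist_force: [-0.1, -0.0, -1.3]
width: 0.0238
```

Run:
```python
from h import *
st(); o,s=wrist(); cv2.imwrite("pics/w10.png",s["color"][:,:,::-1])
T=snapshot("top")["color"][:,:,::-1];S=snapshot("scene")["color"][:,:,::-1]
a=cv2.resize(T[130:250,120:240],(400,400),interpolation=cv2.INTER_CUBIC)
b=cv2.resize(S[220:340,220:340],(400,400),interpolation=cv2.INTER_CUBIC)
cv2.imwrite("pics/c10.png",np.hstack([a,b]))
```

```text
t21.70 pos [337.8 286.1 128.5] rot [ 1.7999e+02 -1.0000e-02  8.2060e+01] F [-0.06 -0.02 -1.29] M [ 0.062 -0.106 -0.003] w 23.8 q [ 0.57 -0.13  1.73  0.    1.53 -0.86]
```

View pics/c10.png

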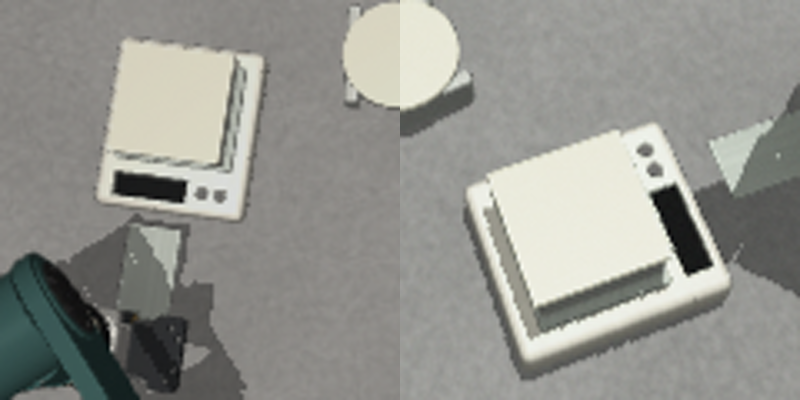

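View pics/w10.png

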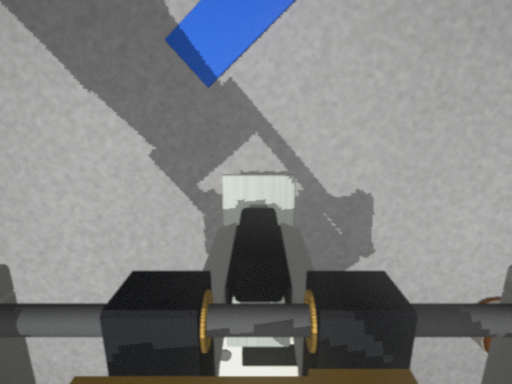

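{"name": "send_rows", "arguments": {
  "rows": [-3, 0.4, -8, 0, 0, 0, 0, -2, 0.3, -11, 0, 0, 0, 0, 0, 0, -12, 0, 0, 0, 0, 0, 0, -12, 0, 0, 0, 0, 0, 0, -12, 0, 0, 0, 0, 0, 0, -10, 0, 0, 0, 0, 0, 0, -5, 0, 0, 0, 0, 0, 0, -2, 0, 0, 0, 0]
}}

```text
time: 22.85
tool_pos: [0.3338, 0.2866, 0.0562]
ee_rot: [-3.142, -0.0, 1.432]
wrist_force: [0.2, 0.8, -0.3]
width: 0.0239
```

{"name": "send_rows", "arguments": {
  "rows": [0, 0, -0.7, 0, 0, 0, 0, 0, 0, -0.7, 0, 0, 0, 0, 0, 0, -0.6, 0, 0, 0, 0, 0, 0, -0.5, 0, 0, 0, 0, 0, 0, 0, 0, 0, 0, 0, 0, 0, 0, 0, 0, 0, 0, 0, 0, 0, 0, 0, 0, 0, 0, 0, 0, 0, 0, 0, 0]
}}

```text
time: 23.85
tool_pos: [0.3338, 0.2866, 0.0539]
ee_rot: [3.142, -0.0, 1.432]
wrist_force: [-0.1, 0.3, -2.2]
width: 0.0236
```

Run:
```python
from h import *
st();st();st()
```

```text
t23.85 pos [333.8 286.6  53.9] rot [ 1.800e+02 -1.000e-02  8.204e+01] F [-0.11  0.26 -2.19] M [ 0.071 -0.136 -0.024] w 23.6 q [ 0.58 -0.08  1.84  0.    1.38 -0.85]
t23.85 pos [333.8 286.6  53.9] rot [ 1.800e+02 -1.000e-02  8.204e+01] F [-0.11  0.26 -2.19] M [ 0.071 -0.136 -0.024] w 23.6 q [ 0.58 -0.08  1.84  0.    1.38 -0.85]
t23.85 pos [333.8 286.6  53.9] rot [ 1.800e+02 -1.000e-02  8.204e+01] F [-0.11  0.26 -2.19] M [ 0.071 -0.136 -0.024] w 23.6 q [ 0.58 -0.08  1.84  0.    1.38 -0.85]
```

{"name": "send_rows", "arguments": {
  "rows": [0, 0, -0.4, 0, 0, 0, 0, 0, 0, -0.3, 0, 0, 0, 0, 0, 0, -0.3, 0, 0, 0, 0, 0, 0, 0, 0, 0, 0, 0, 0, 0, 0, 0, 0, 0, 0, 0, 0, 0, 0, 0, 0, 0, 0, 0, 0, 0, 0, 0, 0, 0, 0, 0, 0, 0, 0, 0]
}}

```text
time: 24.85
tool_pos: [0.3338, 0.2866, 0.0533]
ee_rot: [3.141, -0.0, 1.432]
wrist_force: [-2.7, -2.9, 5.9]
width: 0.024
```

{"name": "send_rows", "arguments": {
  "rows": [0, 0, 0.3, 0, 0, 0, 0, 0, 0, 0, 0, 0, 0, 0.4, 0, 0, 0, 0, 0, 0, 0.6, 0, 0, 0, 0, 0, 0, 0.7, 0, 0, 0, 0, 0, 0, 0.7, 0, 0, 0, 0, 0, 0, 0.7, 0, 0, 0, 0, 0, 0, 0.7, 0, 0, 0, 0, 0, 0, 0.7]
}}

```text
time: 25.85
tool_pos: [0.3338, 0.2866, 0.0532]
ee_rot: [3.142, -0.0, 1.432]
wrist_force: [-0.6, -0.6, -0.2]
width: 0.066
```

Run:
```python
from h import *
st(); o,s=wrist(); cv2.imwrite("pics/w11.png",s["color"][:,:,::-1])
```

```text
t25.85 pos [333.8 286.6  53.2] rot [ 1.800e+02 -1.000e-02  8.204e+01] F [-0.55 -0.59 -0.18] M [ 0.018 -0.158 -0.034] w 66.0 q [ 0.58 -0.08  1.84  0.    1.37 -0.85]
```

View pics/w11.png

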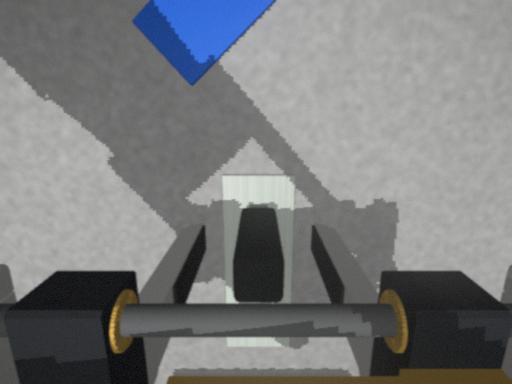

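The handle (columns 233–283) stands upright and clear of both open fingers. I'll raise straight up and move away from the work.

{"name": "send_rows", "arguments": {
  "rows": [0, 0, 10, 0, 0, 0, 0.7, 0, 0, 15, 0, 0, 0, 0.7, 0, 0, 20, 0, 0, 0, 0.7, 0, 0, 20, 0, 0, 0, 0.7, 0, 0, 20, 0, 0, 0, 0.7, 0, 0, 20, 0, 0, 0, 0.7, 0, 0, 20, 0, 0, 0, 0.7, 0, 0, 15, 0, 0, 0, 0.7]
}}

```text
time: 26.9
tool_pos: [0.3342, 0.2869, 0.1955]
ee_rot: [3.14, -0.002, 1.432]
wrist_force: [-0.2, -0.3, -0.2]
width: 0.0658
```

{"name": "send_rows", "arguments": {
  "rows": [0, -25, 10, 0, 0, 0, 0.7, 0, -30, 5, 0, 0, 0, 0.7, 0, -35, 0, 0, 0, 0, 0.7, 0, -35, 0, 0, 0, 0, 0.7, 0, -35, 0, 0, 0, 0, 0.7, 0, -35, 0, 0, 0, 0, 0.7, 0, -35, 0, 0, 0, 0, 0.7, 0, -25, 0, 0, 0, 0, 0.7]
}}

```text
time: 27.9
tool_pos: [0.3336, 0.0303, 0.2089]
ee_rot: [3.14, 0.0, 1.431]
wrist_force: [0.4, -0.1, -0.0]
width: 0.0658
```

{"name": "send_rows", "arguments": {
  "rows": [0, 0, 0, 0, 0, 0, 0.7, 0, 0, 0, 0, 0, 0, 0.7, 0, 0, 0, 0, 0, 0, 0.7, 0, 0, 0, 0, 0, 0, 0.7, 0, 0, 0, 0, 0, 0, 0.7, 0, 0, 0, 0, 0, 0, 0.7, 0, 0, 0, 0, 0, 0, 0.7, 0, 0, 0, 0, 0, 0, 0.7]
}}

```text
time: 28.9
tool_pos: [0.3338, 0.0316, 0.2082]
ee_rot: [3.142, -0.0, 1.432]
wrist_force: [-0.4, 0.1, -0.3]
width: 0.0659
```

Run:
```python
from h import *
st(); t=snapshot("top");sc=snapshot("scene")
cv2.imwrite("pics/t12.png",t["color"][:,:,::-1])
a=cv2.resize(t["color"][130:260,110:270,::-1],(400,325),interpolation=cv2.INTER_CUBIC)
b=cv2.resize(sc["color"][190:340,190:390,::-1],(400,325),interpolation=cv2.INTER_CUBIC)
cv2.imwrite("pics/c12.png",np.hstack([a,b]))
def m(nm,S,roi):
    I=S["color"].astype(int); x0,x1,y0,y1=roi
    k=(I.min(2)>170)&(I[:,:,0]-I[:,:,2]>12)
    z=np.zeros_like(k); z[y0:y1,x0:x1]=k[y0:y1,x0:x1]
    n,l,stt,c=cv2.connectedComponentsWithStats(z.astype(np.uint8))
    for i in range(1,n):
        if stt[i][4]>200: print(nm,stt[i],c[i])
m("top",t,(140,260,120,200))
c=t["color"][140:200,145:205].astype(int); print(c[25,5:50].tolist())
```

```text
t28.90 pos [333.8  31.6 208.2] rot [180.    -0.    82.03] F [-0.39  0.07 -0.3 ] M [ 0.137 -0.118 -0.006] w 65.9 q [-0.08 -0.41  1.79  0.    1.76 -1.51]
top [223 131  32  31 775] [238.33548387 145.76774194]
top [ 150  142   49   53 1288] [170.78416149 162.80667702]
[[138, 135, 132], [136, 135, 131], [155, 150, 142], [193, 191, 179], [209, 206, 187], [210, 207, 187], [210, 207, 187], [210, 207, 187], [210, 207, 187], [210, 207, 187], [211, 207, 187], [211, 207, 188], [211, 207, 187], [211, 207, 187], [211, 207, 188], [211, 207, 188], [211, 207, 187], [211, 207, 188], [210, 207, 187], [211, 207, 187], [211, 207, 188], [211, 207, 188], [211, 207, 188], [212, 207, 188], [212, 208, 189], [211, 208, 188], [212, 208, 189], [212, 209, 189], [212, 209, 189], [212, 209, 188], [212, 209, 189], [212, 209, 189], [212, 209, 189], [212, 208, 189], [212, 209, 189], [212, 209, 189], [212, 209, 190], [148, 146, 133], [91, 90, 85], [158, 162, 152], [170, 174, 164], [117, 118, 111], [203, 205, 197], [213, 216, 206], [212, 216, 206]]
```

View pics/c12.png

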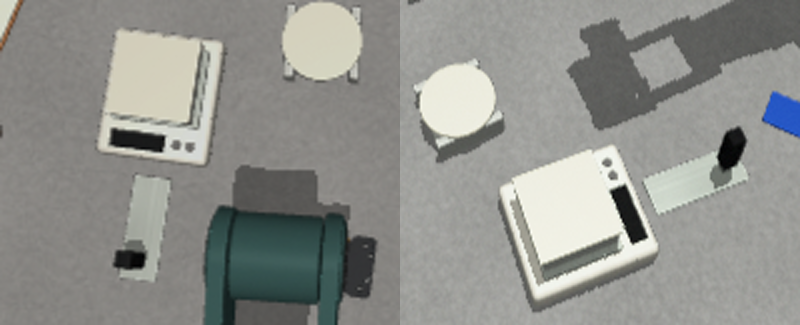

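View pics/t12.png

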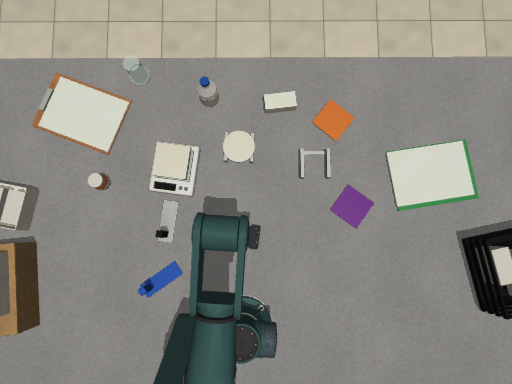

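Run:
```python
from h import *
t=snapshot("top");sc=snapshot("scene")
I=t["color"].astype(int)
k=np.zeros(I.shape[:2],np.uint8); k[138:200,145:205]=((I[:,:,0]-I[:,:,2]>16)&(I.min(2)>150)&(I[:,:,0]<222))[138:200,145:205]
k=cv2.morphologyEx(k,cv2.MORPH_OPEN,np.ones((5,5),np.uint8))
ys,xs=np.nonzero(k); P=(onz(t,np.c_[xs,ys],.096)[:,:2]*1000).astype(np.float32)
print("top",P.mean(0),cv2.minAreaRect(P),len(P))
v=cv2.resize(t["color"][136:202,144:204,::-1],(360,396),interpolation=cv2.INTER_CUBIC)
J=sc["color"]; w=cv2.resize(J[255:331,235:323,::-1],(440,396),interpolation=cv2.INTER_CUBIC)
kk=cv2.resize(k[136:202,144:204]*255,(360,396)); v[:,:,2]=np.maximum(v[:,:,2],0)
cv2.drawContours(v,cv2.findContours(kk,0,1)[0],-1,(0,0,255),1)
cv2.imwrite("pics/c13.png",np.hstack([v,w]))
```

```text
top [592.2427  252.38026] ((592.0331420898438, 252.3667449951172), (118.38988494873047, 119.03861999511719), 81.91788482666016) 1074
```

View pics/c13.png

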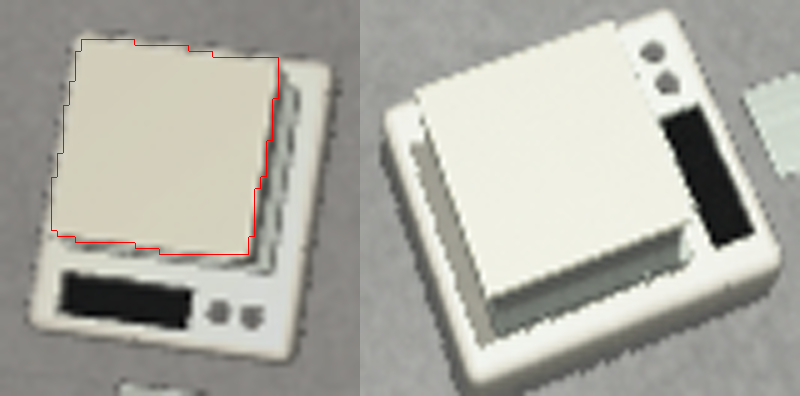

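```bash
cat >> h.py <<'E'
def rectify(s,img,z,c=(.590,.2505),yaw=-8,half=.09,res=.0005):
    n=int(2*half/res)+1; g=np.linspace(-half,half,n); X,Y=np.meshgrid(g,g,indexing="ij")
    a=np.radians(yaw); P=np.stack([c[0]+np.cos(a)*X-np.sin(a)*Y,c[1]+np.sin(a)*X+np.cos(a)*Y,np.full_like(X,z)],-1).reshape(-1,3)
    uv=proj(s,P).astype(np.float32).reshape(n,n,2)
    return cv2.remap(img,uv[...,0],uv[...,1],cv2.INTER_CUBIC)[::-1,::-1]  # up=+x, left=+y
E
python3 - <<'E'
from h import *
t=snapshot("top");s=snapshot("scene")
A=rectify(t,cv2.imread("pics/top0.png"),.09);B=rectify(s,cv2.imread("pics/scene0.png"),.09)
C=rectify(t,t["color"][:,:,::-1].copy(),.096);D=rectify(s,s["color"][:,:,::-1].copy(),.096)
def grid(I):
    I=I.copy()
    for v in range(-80,81,20):
        k=int(180-v*2); cv2.line(I,(0,k),(360,k),(0,0,255) if v==0 else (255,0,255),1); cv2.line(I,(k,0),(k,360),(0,0,255) if v==0 else (255,0,255),1)
    return I
o=np.vstack([np.hstack([A,B]),np.hstack([C,D])]); cv2.imwrite("pics/rect.png",cv2.resize(o,(720,590)) if 0 else o[:, :])
cv2.imwrite("pics/r1.png",np.hstack([grid(A),grid(B)]));cv2.imwrite("pics/r2.png",np.hstack([grid(C),grid(D)]))
E
```

```text
(no output)
```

View pics/r1.png

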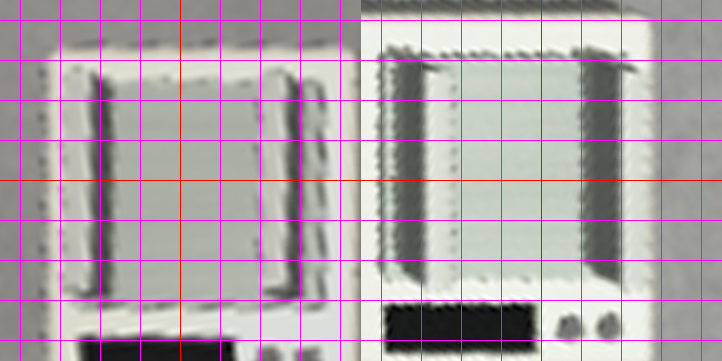

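View pics/r2.png

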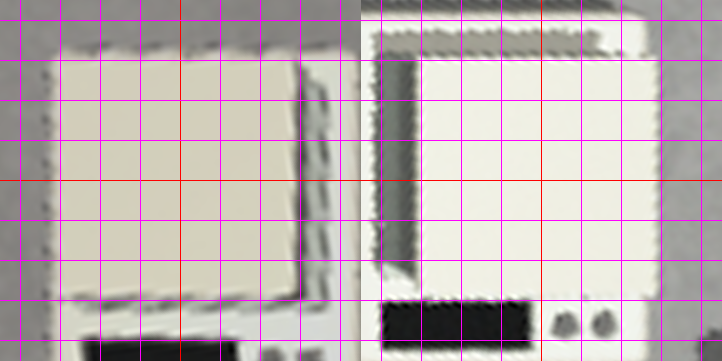

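Run:
```python
from h import *
st(); print(close_job())
```

```text
t29.20 pos [333.8  31.6 208.2] rot [-1.800e+02 -1.000e-02  8.203e+01] F [0.17 0.48 0.49] M [ 0.057 -0.142 -0.008] w 65.6 q [-0.08 -0.41  1.79  0.    1.76 -1.51]
the job is handed in; nothing more can be done
None
```

I handed the job in at about 29 s. The square tile is on the balance rails, and the spatula stands on the bench in front of the balance, released. The gripper held only the spatula handle throughout and never touched the tile.

- **Tile placement:** the three cameras put the tile square to the rails to about half a degree. It sits roughly 0–2 mm too far along +x and within about 1.5 mm sideways.
- **Where the checks disagreed:** the scene view showed about 0 mm forward error, the wrist view about 1–2 mm and the top view about 1.7 mm. An earlier, cruder top-view estimate gave about 4 mm forward and 2 mm sideways. Measured edge by edge on the tile and rails, the top view came down to about 1.7 mm. I left the tile where it was.
- **Round tile and look-alikes:** the round tile showed no shift beyond about 0.1 pixel in the top view. The orange, purple and blue look-alikes looked untouched in the last picture.
- **Forces:** the contact readings I saw were small, the largest about 6 N when the spatula met the bench. At hand-in the arm was clear of everything.

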